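Turn the ink carousel to the bar code scanner: read the red ink, then hold the green one

TASK

Two inks have to be read into the stock list by the bar code scanner that stands beside the ink carousel. Turn the carousel gently by its centre knob until the bar code of the red-capped jar squarely faces the scanner's window and hold it gripped and still there for 2 seconds; then bring the green-capped jar's bar code round to the window in the same way and finish still gripping the carousel, holding it still. Do not bump the scanner, and leave the other things on the desk where they are.

Things in the scene. Friction and masses are not known exactly. Their poses are not given: they have to be found in the camera images.
- carousel: Turning part of the ink carousel: wooden platter 180 mm across with six amber jars round a centre column. Origin on the vertical turning axis, 12 mm above the worktop; x points to the red-capped jar, z up. It turns without stops, either way, on a foot fixed to the worktop; its bearing runs freely (friction 0.012 N m): it coasts if flicked and stays where it is stopped.
- knob (a point): Grip point of the carousel's centre knob, on the turning axis, 132 mm above the worktop. Round dark wood knob, 40 mm across, from 116 to 148 mm above the worktop; it turns with the platter. The jar caps end at 88 mm. A green panel, 0.14 to 0.17 m high here and rising to the right, stands 0.10 m or more in front of the axis; a stair rail hangs ahead of the robot.
- red_label (a point): Middle of the bar code on the outward side of the jar with the red cap and red label band, 85 mm off the carousel's axis and 43 mm above the worktop; x points straight out of the label, away from the axis; z up. The jar is 46 mm across, 66 mm high, sits fast in the platter 62 mm off the axis and turns with it. The six jars stand 60 degrees apart.
- green_label (a point): The same point and axes on the jar with the green cap and green label band, which stands 120 degrees counterclockwise (seen from above) of the red-capped one. Going round counterclockwise the caps are red, blue, green, white, black, yellow.
- scanner: Bar code scanner: white box head with a black front, 97 mm long with its cable end (x), 46 mm wide, 78 mm high in all, on a grey round stand 90 mm across, fixed to the worktop 170 to 220 mm (axis to axis) from the carousel, its window looking at the carousel. Origin at the centre of its underside; x points out of the window, y to its left, z up.
- scan_window (a point): Middle of the scanner's dark red window, 47 mm ahead of the scanner's origin, 58 mm above the worktop; x is the direction in which it looks, y to its left.
- clay_boat: Bystander: small dark teal boat-shaped dish, 45 x 90 x 33 mm, right of the carousel by the cupboard; origin at its underside.
- marker: Bystander: black and white marker lying flat, 135 mm long, 16 mm thick, right of the carousel by the cupboard; origin at its underside.
- phone: Bystander: white phone lying flat, 148 x 72 x 10 mm, in front of the panelling; origin at its underside.
- mug: Bystander: green and white mug, 86 mm across, 88 mm high, in front of the panelling; origin at its underside.
- tape_dispenser: Bystander: dark tape dispenser, 52 x 136 x 77 mm, in front of the panelling, far right; origin at its underside.
- stapler: Bystander: pale green stapler, 42 x 163 x 48 mm, in front of the panelling; origin at its underside.
- clip_tin: Bystander: flat cream tin with a green lid, 69 x 97 x 24 mm, in front of the panelling; origin at its underside.

How it is judged:
On the way:
1. the red-capped jar's bar code faces the scanner, with the carousel gripped and still (x of red_label in the frame of scan_window between 0.02 and 0.25 m and y of red_label in the frame of scan_window between -0.035 and 0.035 m and x of scan_window in the frame of red_label above 0.02 m and angle between the x axis of red_label and the x axis of scan_window, either way round below 0.2 rad and contact force between the fingers and carousel above 2 N and angular speed of carousel below 0.05 rad/s), for 1.5 s.
At the end, for the whole second after the job is handed in: The green-capped jar's bar code lies 20 to 250 mm ahead of the scanner's window, within 35 mm of its line of sight, and faces it within 0.2 rad; the fingers press on the carousel with over 2 N and it is still (under 0.05 rad/s) (x of green_label in the frame of scan_window between 0.02 and 0.25 m and y of green_label in the frame of scan_window between -0.035 and 0.035 m and x of scan_window in the frame of green_label above 0.02 m and angle between the x axis of green_label and the x axis of scan_window, either way round below 0.2 rad and contact force between the fingers and carousel above 2 N and angular speed of carousel below 0.05 rad/s); the arm keeps its last pose, push and grip.
It fails at once if the carousel is spun (faster than 3.5 rad/s) (angular speed of carousel above 3.5 rad/s).
It fails at once if the scanner is bumped (contact force between any of the fingers, the arm and scanner above 3 N).
It fails at once if a thing on the desk is pushed more than 30 mm (distance of any of clay_boat, marker, phone, mug, tape_dispenser, stapler, clip_tin from where it was at the start of the episode above 0.03 m).
It fails at once if the mug or tape dispenser is tipped over (angle between any of mug, tape_dispenser's own z axis and vertical above 0.35 rad).
It also fails if it takes over 70 s, if anything falls off the work surface, if the arm or the gripper's body presses on something with over 40 N, if the wrist force passes 120 N, or if a joint passes its speed limit or range.

ROBOT

A 6-joint arm with a two-finger parallel gripper is mounted at the origin on a cart in front of the work surface, level with it; the furniture and walls round the work are solid. World frame = base frame: x ahead of the robot, y to its left, z up, the work surface at z = 0. Lengths are in m, angles in rad, forces in N, time in s.
With the tool pointing down it reaches from about 0.375 to 0.9 m from the base axis. Payload 3.1 kg.
Tool frame: the origin (TCP) lies between the finger pads; the fingertips stand 17 mm ahead of it and the grasp point (between the pads) lies 2 mm behind it; z points along the fingers, y is the line along which they close (so a half turn about z gives the same grasp; the last joint's range is limited). The gripper opens to 87 mm and grips with 3 to 60 N. Pads are 19 mm wide; open, the fingers measure 117 mm over their backs; the gripper's body (75 mm by 190 mm) begins 51 mm behind the grasp point.
Start: joints at [-1.339, 0.527, 1.433, -0, 1.181, -0.178], TCP at [0.25, -0.573, 0.208] pointing down, gripper open.
Joint ranges: [-3.08, 3.08], [-0.75, 2.2], [0.22, 2.44], [-1.43, 4.57], [0, 2.65], [-2.85, 2.85]. Speed limits (rad/s): [2.79, 2.79, 3.14, 3.14, 3.14, 3.14].

INTERFACE

Orientations are given as a unit quaternion [x, y, z, w].
In Python, from plant import robot gives the robot as it stands.
- The arm moves only by the shell command python3 drive.py 'ROWS' [OPENING] [FORCE]. ROWS is rows parted by semicolons, their numbers by spaces, 1 to 20 of them, each of 6 numbers: dx, dy, dz in m, then a rotation vector rx, ry, rz in rad; each row shifts and turns the commanded pose from where the row before left it, along the tool's axes as they then stand; what a row does not reach is not made up. A row lasts 1/12 s, in which the tool goes at most 0.0417 m and 0.125 rad, less where a joint would pass 70% of its speed; a pose out of reach is approached as far as the arm can. OPENING is the finger opening in m, set as the command begins (- or left out keeps the last). The fingers move at their own pace and stop on an object; FORCE is the grip in N (left out, the last holds). Time passes only in rows, so rows that do not move let the fingers close. It prints the time, the measured TCP pose, the force, the opening and the grip force at its end.
- robot.read_state(): the state, without advancing time (a new reading comes with each control period).
- robot.camera(name): name is "scene" or "top"; returns a dict with "img" (480x640x3 uint8, red, green, blue), "vfov" (degrees; the focal length in pixels is half the picture's height over the tangent of half this angle, whatever the lens; pixels are square), "cx", "cy" (the principal point, pixels), "T" (4x4, takes a point from camera to world coordinates). Camera axes: x right, y down, z forward; pixel columns grow to the right and rows downward; lengths in m; the calibration is good to about 2 mm. A picture is of the moment at which its call begins. There is no depth.
- robot.close_job(): hands the job in; it is judged then, once.
The state is a dict: "t": time; "qpos": joint angles; "joint_velocities": joint speeds; "joint_torque": joint torques, N m; "eef_pos": TCP position; "ee_rot": TCP orientation; "ft_force": force on the tool from outside, world axes, zero at the start; "moment": the same for the moment, N m; "width": finger opening in m; "gripper_force": force on a finger pad.
Only numpy, scipy, OpenCV 4.12 (cv2) and the standard library are available. Lean on these libraries where they do the work, as an engineer would, in place of code of your own. Each camera call takes 0.05 s, during which the arm holds its last target. There are 200 camera calls.

## Working session

There is one attempt and no reset: what is moved stays moved. The work goes in short steps, Python scripts to look and compute and a shell command to move; the robot and the scene stay as the last step left them, time stands still between calls to the robot, and variables do not carry over. Pictures are saved under pics/ and viewed, at most 10 in all, crops included, and the job is handed in when it is done.

```bash
ls; mkdir -p pics; python3 - <<'E'
from plant import robot
import cv2,numpy as np
for n in("scene","top"):
    c=robot.camera(n);cv2.imwrite(f"pics/{n}0.png",c["img"][:,:,::-1]);print(n,c["vfov"],c["cx"],c["cy"],np.round(c["T"],3).tolist())
s=robot.read_state();print(s["eef_pos"],s["ee_rot"],s["width"])
E
```

```text
drive.py
pics
plant.py
scene 47.11730982892925 324.098319313429 243.11740283110223 [[-0.458, -0.692, 0.558, -0.276], [-0.889, 0.36, -0.284, 0.355], [-0.004, -0.626, -0.78, 1.31], [0.0, 0.0, 0.0, 1.0]]
top 43.14630456776063 315.2451303769929 235.78336885331868 [[0.002, -0.999, 0.046, 0.513], [-1.0, -0.002, -0.004, -0.065], [0.004, -0.046, -0.999, 1.723], [0.0, 0.0, 0.0, 1.0]]
[ 0.24947217 -0.57230386  0.20676017] [ 9.78975278e-01  2.03976590e-01 -3.41677166e-05 -9.76634240e-04] 0.08674996974042322
```

View pics/scene0.png

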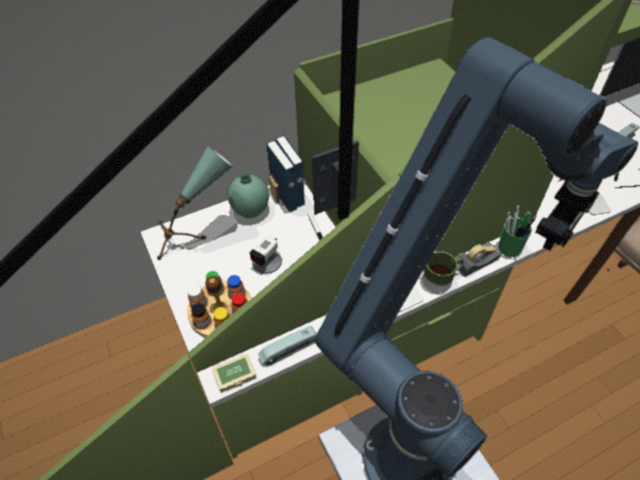

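View pics/top0.png

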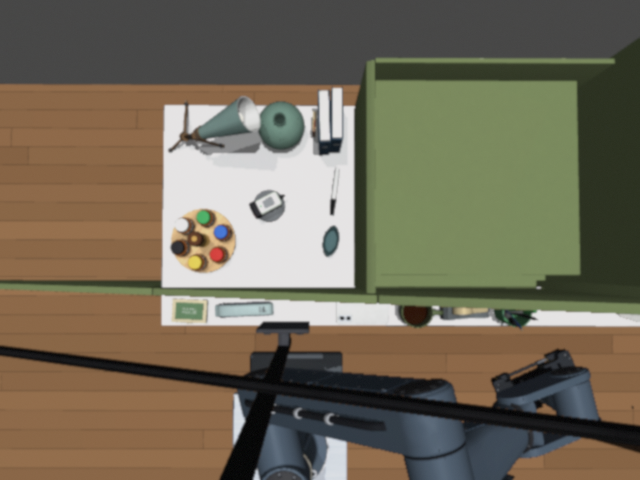

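Scene view: carousel at about (217,300), scanner at (264,255), with the panel in front of them. Top view: platter about (203,240), knob (197,240), red cap (218,255), green cap (204,216), scanner (268,204). I'll zoom in on both.

```bash
python3 - <<'E'
import cv2,numpy as np
a=cv2.imread("pics/top0.png")[170:290,150:310];b=cv2.imread("pics/scene0.png")[225:345,165:325]
f=lambda i:cv2.resize(i,None,fx=5,fy=5,interpolation=cv2.INTER_CUBIC)
cv2.imwrite("pics/ztop.png",f(a));cv2.imwrite("pics/zscene.png",f(b))
E
```

```text
(no output)
```

View pics/ztop.png

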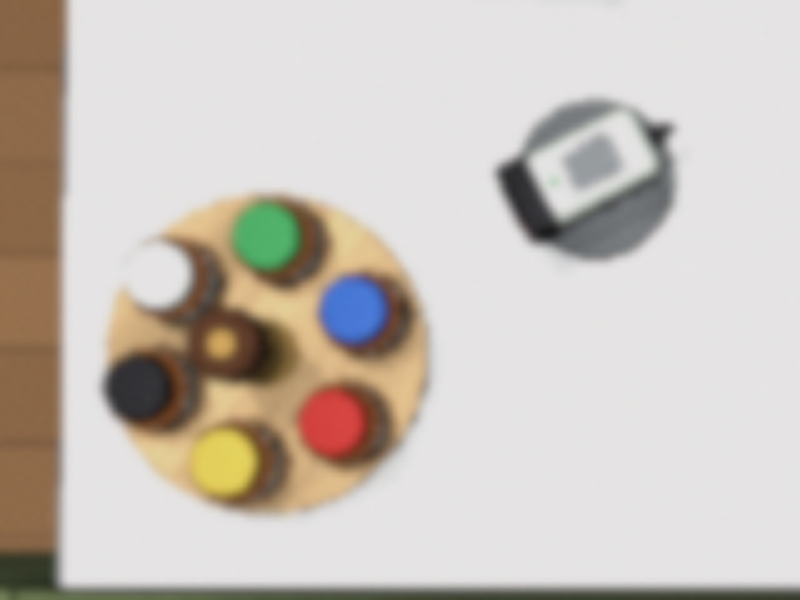

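View pics/zscene.png

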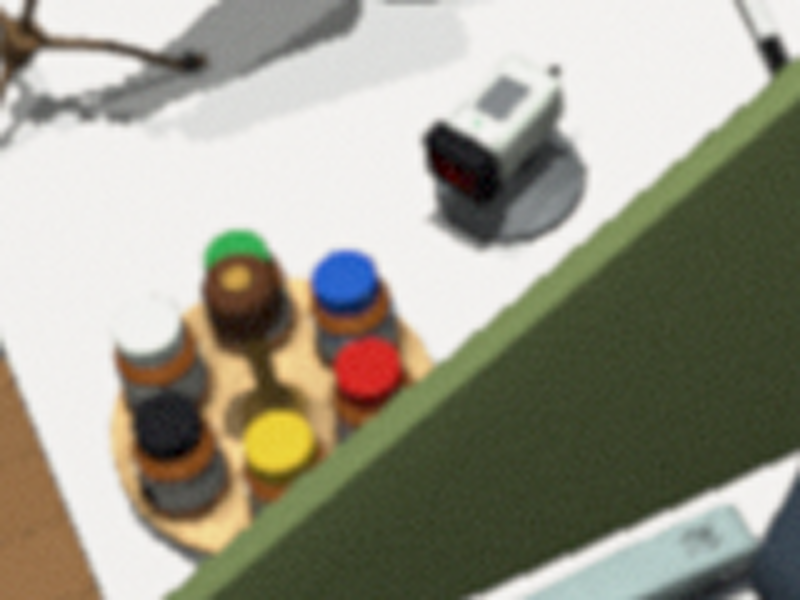

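The zooms show the cap tops, the knob's light top dot (ztop (221,343), zscene (236,278)), the scanner's white top, its black front and its red window, which faces the carousel. Next I'll measure.

```bash
cat > h.py <<'E'
import cv2,numpy as np
from plant import robot
def ray(c,u,v):
    f=240/np.tan(np.radians(c["vfov"]/2));T=np.array(c["T"])
    d=T[:3,:3]@np.array([(u-c["cx"])/f,(v-c["cy"])/f,1]);return T[:3,3],d/np.linalg.norm(d)
def plane(c,p,z):
    o,d=ray(c,*p);return o+d*(z-o[2])/d[2]
def tri(ct,pt,cs,ps):
    (a,d),(b,e)=ray(ct,*pt),ray(cs,*ps)
    s=np.linalg.lstsq(np.c_[d,-e],b-a,rcond=None)[0];p,q=a+s[0]*d,b+s[1]*e
    return (p+q)/2,np.linalg.norm(p-q)
H={"red":((0,150,110),(6,255,255)),"yellow":((24,120,120),(34,255,255)),"green":((55,120,90),(78,255,255)),"blue":((105,140,120),(122,255,255))}
def caps(c,x0,y0,x1,y1):
    h=cv2.cvtColor(c["img"],cv2.COLOR_RGB2HSV)[y0:y1,x0:x1];o={}
    for k,(l,u) in H.items():
        n,_,s,m=cv2.connectedComponentsWithStats(cv2.inRange(h,l,u))
        if n>1:
            i=1+s[1:,4].argmax();o[k]=(m[i]+[x0,y0],int(s[i,4]))
    return o
E
python3 - <<'E'
from h import *
ct,cs=robot.camera("top"),robot.camera("scene")
a,b=caps(ct,165,200,245,280),caps(cs,180,260,265,345)
P={}
for k in a:
    print(k,a[k],b.get(k)); P[k]=plane(ct,a[k][0],.086)
    if k in b: print("  tri",tri(ct,a[k][0],cs,b[k][0]))
    print("  plane",P[k])
zt=lambda u,v:(150+(u-2)/5,170+(v-2)/5); zs=lambda u,v:(165+(u-2)/5,225+(v-2)/5)
print("knob tri",tri(ct,zt(221,343),cs,zs(236,278)),plane(ct,zt(221,343),.148))
print("plat",plane(ct,zt(268,354),.012))
# axis from hex: red & green are 120deg apart, yellow-blue 120 too -> circle fit
Q=np.array([P[k][:2] for k in P]);A=np.c_[2*Q,np.ones(4)];x=np.linalg.lstsq(A,(Q**2).sum(1),rcond=None)[0]
print("axis",x[:2],"r",np.sqrt(x[2]+x[:2]@x[:2]))
for k in P: d=P[k][:2]-x[:2];print(k,np.degrees(np.arctan2(d[1],d[0])))
W=[plane(ct,zt(*p),.078) for p in((525,160),(618,108),(660,168),(560,222))]
d=W[0]-W[1]+W[3]-W[2];print("scan top",np.round(W,4).tolist(),"dir",np.degrees(np.arctan2(d[1],d[0])))
print("stand",plane(ct,zt(597,180),.008))
F=[plane(ct,zt(*p),.078) for p in((498,170),(545,241))];print("front",F)
print("scanner corner tri",tri(ct,zt(525,160),cs,zs(438,122)))
E
```

```text
red (array([216.37748344, 254.1986755 ]), 151) (array([238.05384615, 298.23076923]), 130)
  tri (array([0.53859199, 0.19556835, 0.08553301]), np.float64(0.001451544277303744))
  plane [0.53829242 0.19482104 0.086     ]
yellow (array([194.41269841, 262.        ]), 126) (array([220.24285714, 313.13571429]), 140)
  tri (array([0.51727511, 0.25402329, 0.08557241]), np.float64(0.0004509679375712299))
  plane [0.5171865  0.25372839 0.086     ]
green (array([203.23300971, 217.        ]), 103) (array([211.85365854, 273.97560976]), 41)
  tri (array([0.63843836, 0.2306368 , 0.09421171]), np.float64(0.0018726822859541396))
  plane [0.63870031 0.23124073 0.086     ]
blue (array([220.54782609, 231.6173913 ]), 115) (array([233.45454545, 280.43434343]), 99)
  tri (array([0.5996445 , 0.18514767, 0.0829862 ]), np.float64(0.0011949087710233757))
  plane [0.59924412 0.18413494 0.086     ]
knob tri (array([0.57874597, 0.24381693, 0.14940495]), np.float64(0.0003417520969496135)) [0.57873827 0.24393114 0.148     ]
plat [0.57824812 0.24403327 0.012     ]
axis [0.5779106  0.24217597] r 0.06178959043759027
red -129.91659362770613
yellow 169.22852172411612
green -10.19766406961459
blue -69.8186224388474
scan top [[0.6816, 0.0935, 0.078], [0.7101, 0.0431, 0.078], [0.6774, 0.0201, 0.078], [0.6478, 0.0743, 0.078]] dir 119.03851325499868
stand [0.67746312 0.05940629 0.008     ]
front [array([0.67609531, 0.10818406, 0.078     ]), array([0.6374487 , 0.08240363, 0.078     ])]
scanner corner tri (array([0.68265144, 0.09542842, 0.0745848 ]), np.float64(0.0033985410299377087))
```

```bash
python3 - <<'E'
from h import *
ct,cs=robot.camera("top"),robot.camera("scene")
def line(tp,sp):
    def pl(c,p):
        o,d=ray(c,*p[0]);_,e=ray(c,*p[1]);n=np.cross(d,e);n/=np.linalg.norm(n);return n,n@o
    (n,a),(m,b)=pl(ct,tp),pl(cs,sp);d=np.cross(n,m);d/=np.linalg.norm(d)
    p=np.linalg.lstsq(np.array([n,m]),[a,b],rcond=None)[0];return p,d
def show(name,tp,sp,ys,ax=1):
    p,d=line(tp,sp)
    print(name,"dir",d.round(3),[(p+d*(y-p[ax])/d[ax]).round(3).tolist() for y in ys])
show("panel",((162,287),(310,290)),((198,345),(325,239)),(.4,.24,.1,0,-.1))
show("panel2",((162,292),(340,298)),((206,345),(325,246)),(.4,.24,.1,0,-.1))
show("rail",((0,350),(240,381)),((0,275),(290,0)),(.6,.3,.1,0,-.2))
show("post",((245,430),(282,345)),((350,0),(344,215)),(.3,.5,.7,1.0,1.3),2)
for n,t,s in(("box corner far",(372,62),(298,70)),("plate",(284,327),(344,215)),("sofa far corner",(580,62),(452,17))): print(n,tri(ct,t,cs,s))
import cv2
g=np.hstack([cv2.resize(cs["img"][0:300,230:640],None,fx=1.9,fy=1.9)]);cv2.imwrite("pics/zs2.png",g[:,:,::-1])
E
```

```text
panel dir [ 0.006 -0.86   0.51 ] [[0.45, 0.4, 0.057], [0.451, 0.24, 0.152], [0.452, 0.1, 0.235], [0.453, 0.0, 0.294], [0.453, -0.1, 0.354]]
panel2 dir [ 0.001 -0.856  0.517] [[0.437, 0.4, 0.053], [0.437, 0.24, 0.15], [0.437, 0.1, 0.234], [0.437, 0.0, 0.295], [0.437, -0.1, 0.355]]
rail dir [-0.    -0.852  0.523] [[0.371, 0.6, 0.623], [0.37, 0.3, 0.807], [0.37, 0.1, 0.929], [0.37, 0.0, 0.991], [0.37, -0.2, 1.113]]
post dir [-0.011  0.012  1.   ] [[0.317, 0.009, 0.3], [0.315, 0.012, 0.5], [0.313, 0.014, 0.7], [0.31, 0.018, 1.0], [0.306, 0.022, 1.3]]
box corner far (array([ 0.95602096, -0.19396468,  0.40957011]), np.float64(0.00039986284012506296))
plate (array([ 0.37839606, -0.01403079,  0.46688396]), np.float64(0.018531192209489337))
sofa far corner (array([ 0.92541255, -0.65219082,  0.46190311]), np.float64(0.05446759254924588))
```

View pics/zs2.png

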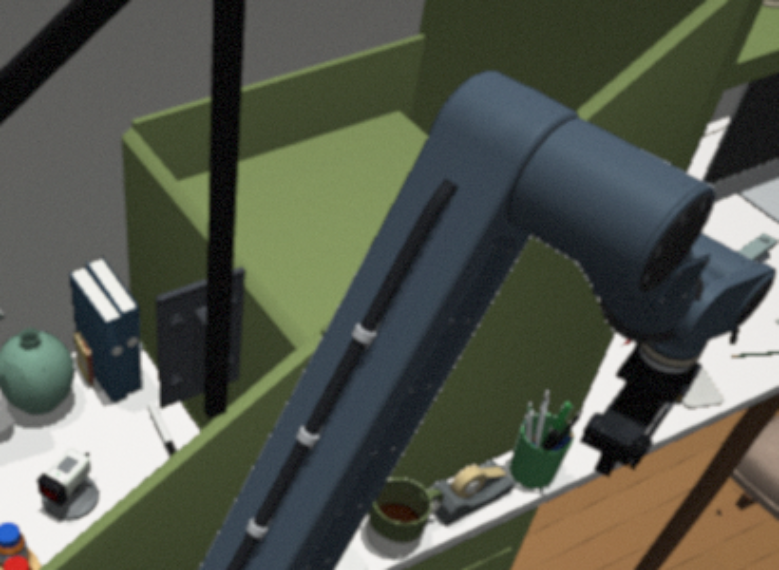

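Zoom: post hanging from the rail (bottom end at scene ≈(343,215)) with a dark plate next to it (313–357,142–212), and a panel rising to the right as a stair stringer. I need their 3D positions and the elbow's before sweeping the arm left.

```bash
python3 - <<'E'
from h import *
ct,cs=robot.camera("top"),robot.camera("scene")
def atx(c,p,x):
    o,d=ray(c,*p);return (o+d*(x-o[0])/d[0]).round(3)
for x in(.31,.34,.37,.40,.43):
    print(x,"postbot scene",atx(cs,(344,215),x),"plate TL,TR,BL,BR",[atx(cs,p,x)[1:].tolist() for p in((313,156),(357,142),(316,212),(352,203))],
     "top plate L,R (lower row)",[atx(ct,p,x)[1:].tolist() for p in((258,333),(310,332),(258,323))])
print("elbow",tri(ct,(435,420),cs,(497,75)))
print("post axis top-view rows:",[plane(ct,(284,335),z).round(3).tolist() for z in(.3,.4,.5,.6)],[plane(ct,(240,440),z).round(3).tolist() for z in(.6,.8,.9,1.)])
cv2.imwrite("pics/zt2.png",cv2.resize(ct["img"][300:480,200:466],None,fx=3,fy=3,interpolation=cv2.INTER_CUBIC)[:,:,::-1])
E
```

```text
0.31 postbot scene [0.31  0.015 0.55 ] plate TL,TR,BL,BR [[0.075, 0.72], [-0.004, 0.717], [0.072, 0.587], [-0.001, 0.574]] top plate L,R (lower row) [[0.095, -0.068], [-0.057, -0.096], [0.122, -0.368]]
0.34 postbot scene [ 0.34  -0.002  0.511] plate TL,TR,BL,BR [[0.061, 0.69], [-0.023, 0.687], [0.058, 0.55], [-0.019, 0.537]] top plate L,R (lower row) [[0.072, 0.197], [-0.058, 0.173], [0.095, -0.059]]
0.37 postbot scene [ 0.37  -0.02   0.472] plate TL,TR,BL,BR [[0.046, 0.66], [-0.041, 0.657], [0.043, 0.513], [-0.037, 0.499]] top plate L,R (lower row) [[0.048, 0.461], [-0.059, 0.442], [0.067, 0.25]]
0.4 postbot scene [ 0.4   -0.037  0.433] plate TL,TR,BL,BR [[0.032, 0.63], [-0.06, 0.626], [0.029, 0.476], [-0.056, 0.461]] top plate L,R (lower row) [[0.024, 0.726], [-0.06, 0.71], [0.039, 0.559]]
0.43 postbot scene [ 0.43  -0.055  0.394] plate TL,TR,BL,BR [[0.018, 0.6], [-0.078, 0.596], [0.014, 0.439], [-0.074, 0.424]] top plate L,R (lower row) [[0.001, 0.99], [-0.062, 0.979], [0.012, 0.868]]
elbow (array([ 0.27812981, -0.24800064,  0.7859435 ]), np.float64(0.009133857553103248))
post axis top-view rows: [[0.347, 0.002, 0.3], [0.359, -0.003, 0.4], [0.37, -0.008, 0.5], [0.382, -0.012, 0.6]] [[0.192, 0.067, 0.6], [0.249, 0.044, 0.8], [0.278, 0.032, 0.9], [0.306, 0.02, 1.0]]
```

View pics/zt2.png

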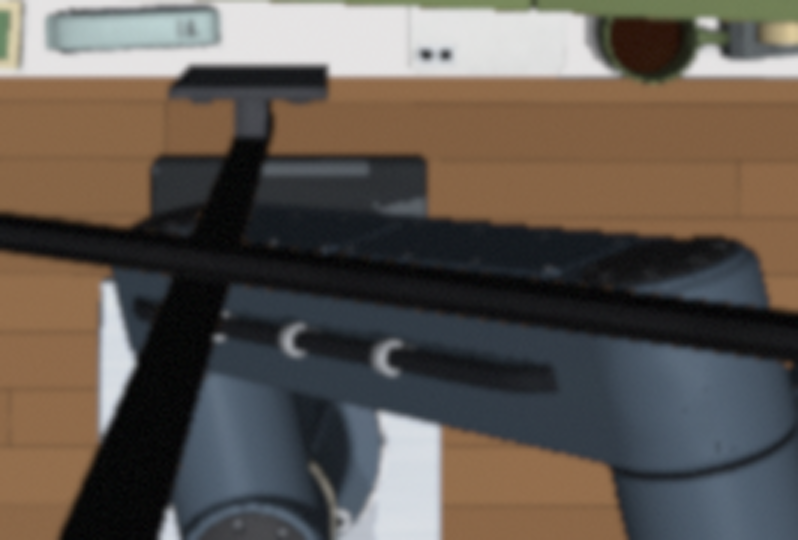

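```bash
cat >> h.py <<'E'
from scipy.spatial.transform import Rotation as R
def st():
    s=robot.read_state();Rm=R.from_quat(s["ee_rot"]).as_matrix()
    print("t",round(s["t"],2),"q",np.round(s["qpos"],3),"p",np.round(s["eef_pos"],4),"x",Rm[:,0].round(3),"y",Rm[:,1].round(3),"z",Rm[:,2].round(3),"F",np.round(s["ft_force"],1),"w",round(s["width"],4),round(s["gripper_force"],1))
    return s,Rm
E
python3 drive.py '.007 -.04 -.01 0 0 0;.007 -.04 -.01 0 0 0;.007 -.04 -.01 0 0 0' ; python3 -c "from h import *;st()"; python3 drive.py '.007 -.04 -.01 0 0 0;.007 -.04 -.01 0 0 0;.007 -.04 -.01 0 0 0;0 0 0 0 0 0' ; python3 -c "from h import *;st()"
```

```text
t: 0.65
eef_pos: [0.2206, -0.4536, 0.237]
ee_rot: [0.979, 0.204, -0.0, -0.001]
ft_force: [0.3, -0.4, 0.6]
width: 0.0872
gripper_force: 0.0
t 0.65 q [-1.34   0.329  1.693  0.     1.121 -0.18 ] p [ 0.2206 -0.4536  0.237 ] x [0.917 0.399 0.   ] y [ 0.399 -0.917 -0.002] z [-0.     0.002 -1.   ] F [ 0.3 -0.4  0.6] w 0.0872 0.0
t: 0.98
eef_pos: [0.191, -0.3284, 0.2679]
ee_rot: [0.979, 0.205, -0.0, -0.003]
ft_force: [-0.1, 0.4, 0.6]
width: 0.0873
gripper_force: 0.0
t 0.98 q [-1.341  0.103  1.911  0.     1.134 -0.182] p [ 0.191  -0.3284  0.2679] x [0.916 0.401 0.001] y [ 0.401 -0.916 -0.006] z [-0.001  0.006 -1.   ] F [-0.1  0.4  0.6] w 0.0873 0.0
```

```bash
python3 - <<'E'
import numpy as np
D=[(-1.339,.527,1.433,.2495,-.5723,.2068),(-1.34,.329,1.693,.2206,-.4536,.237),(-1.341,.103,1.911,.191,-.3284,.2679)]
A=[];b=[]
for q,q2,q3,x,y,z in D:
    r=x*np.cos(q)+y*np.sin(q);print("lat",-x*np.sin(q)+y*np.cos(q),"r",r)
    A+=[[1,0,np.sin(q2),np.sin(q2+q3)],[0,1,np.cos(q2),np.cos(q2+q3)]];b+=[r,z]
s,res,_,sv=np.linalg.lstsq(np.array(A),b,rcond=None);print(s,res,sv)
E
```

```text
lat 0.11135490633323089 r 0.6143106908035358
lat 0.11098841627607028 r 0.492035457515543
lat 0.11117645402216997 r 0.3632731149852082
[-0.03647643 -0.17599276  0.6069394   0.37210265] [1.01913003e-05] [2.50946763 2.37832485 0.21215292 0.03367893]
```

```bash
python3 - <<'E'
from h import *
ct,cs=robot.camera("top"),robot.camera("scene")
g=np.hstack([cv2.resize(ct["img"][240:480,180:500],(400,300)),cv2.resize(cs["img"][0:480],(400,300))]);cv2.imwrite("pics/c1.png",g[:,:,::-1])
E
```

```text
(no output)
```

View pics/c1.png

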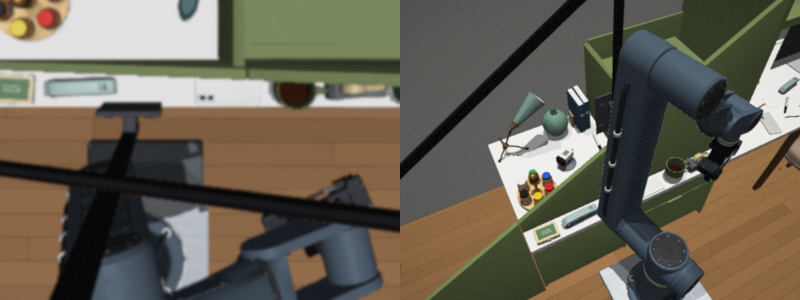

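```bash
python3 - <<'E'
from h import *
ct,cs=robot.camera("top"),robot.camera("scene")
def pl(c,p):
    o,d=ray(c,*p[0]);_,e=ray(c,*p[1]);n=np.cross(d,e);n/=np.linalg.norm(n);return n,n@o
(n,a),(m,b)=pl(ct,((283.8,346.5),(236.8,479.8))),pl(cs,((350.3,0),(343.2,218)))
for z in(.4,.5,.7,.9): print("post",z,np.linalg.solve([n[:2],m[:2]],[a-n[2]*z,b-m[2]*z]).round(4))
o,d=ray(ct,283.8,346.5);print("top ray of post's lower end:",[(z,plane(ct,(283.8,346.5),z).round(3)[:2].tolist()) for z in(.45,.5,.55,.6,.65,.7)])
# outer face of arm: dark-blue silhouettes; view zoom both
A=cv2.resize(ct["img"][370:480,210:330],None,fx=3.3,fy=3.3,interpolation=cv2.INTER_CUBIC);B=cv2.resize(cs["img"][20:380,300:600],None,fx=1.33,fy=1.33)
H_=max(len(A),len(B));p=lambda i:np.pad(i,((0,H_-len(i)),(0,0),(0,0)));g=np.hstack([p(A),p(B)]);print(A.shape,B.shape)
cv2.imwrite("pics/c2.png",g[:,:,::-1])
E
```

```text
post 0.4 [ 0.356  -0.0103]
post 0.5 [ 0.3564 -0.0104]
post 0.7 [ 0.3574 -0.0106]
post 0.9 [ 0.3583 -0.0108]
top ray of post's lower end: [(0.45, [0.341, -0.005]), (0.5, [0.348, -0.007]), (0.55, [0.354, -0.01]), (0.6, [0.361, -0.012]), (0.65, [0.368, -0.014]), (0.7, [0.375, -0.017])]
(363, 396, 3) (479, 399, 3)
```

View pics/c2.png

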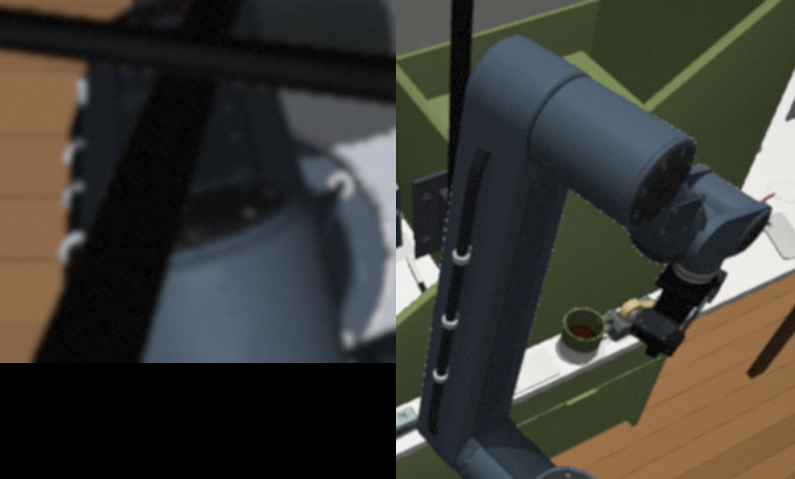

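```bash
python3 - <<'E'
from h import *
ct,cs=robot.camera("top"),robot.camera("scene")
o,d=ray(cs,385.7,48.6)
for x in(.15,.2,.25,.28):print("elbow top ray",x,(o+d*(x-o[0])/d[0]).round(3))
for z in(.7,.8,.87,.95):print("outer",z,plane(ct,(250,388),z).round(3),"in-plane edges",plane(ct,(233,400),z).round(3)[1],plane(ct,(294,400),z).round(3)[1])
# rail more exactly: dark mask rows at columns / cols at rows
g=cv2.cvtColor(ct["img"],cv2.COLOR_RGB2GRAY);h=cv2.cvtColor(cs["img"],cv2.COLOR_RGB2GRAY)
for c in(20,80,140):
    r=np.where(g[330:400,c]<28)[0]+330;print("top col",c,r.min(),r.max())
for r in(40,120,200):
    c=np.where(h[r,0:300]<18)[0];print("scene row",r,c.min(),c.max())
E
```

```text
elbow top ray 0.15 [0.15  0.065 0.993]
elbow top ray 0.2 [0.2   0.031 0.955]
elbow top ray 0.25 [ 0.25  -0.003  0.918]
elbow top ray 0.28 [ 0.28  -0.023  0.896]
outer 0.7 [0.306 0.039 0.7  ] in-plane edges 0.068 -0.034
outer 0.8 [0.326 0.029 0.8  ] in-plane edges 0.055 -0.037
outer 0.87 [0.34  0.022 0.87 ] in-plane edges 0.046 -0.039
outer 0.95 [0.357 0.014 0.95 ] in-plane edges 0.035 -0.042
top col 20 349 356
top col 80 357 365
top col 140 364 373
scene row 40 229 254
scene row 120 150 171
scene row 200 66 88
```

Post sits at (0.357,−0.010) with its lower end near z≈0.53, and the arm's outermost side is at ≈0.28 lateral. So I retract to about 0.22 in-plane, sweep joint 1 by 1.56 rad inside the post, then extend under the rail.

```bash
python3 drive.py '.0065 -.036 -.004 0 0 0;.0065 -.036 -.004 0 0 0;.0065 -.036 -.004 0 0 0;.0065 -.036 -.004 0 0 0;0 0 0 0 0 0' ; python3 -c "from h import *;st()"; python3 drive.py '.0274 -.0101 0 0 0 -.12;.0274 -.0101 0 0 0 -.12;0 0 0 0 0 0'; python3 -c "from h import *;st()"
```

```text
t: 1.7
eef_pos: [0.1575, -0.1882, 0.2824]
ee_rot: [0.979, 0.204, -0.0, -0.003]
ft_force: [-0.4, 0.7, -0.5]
width: 0.0872
gripper_force: 0.0
t 1.7 q [-1.343 -0.172  2.122  0.     1.199 -0.184] p [ 0.1575 -0.1882  0.2824] x [0.916 0.4   0.001] y [ 0.4   -0.916 -0.007] z [-0.001  0.007 -1.   ] F [-0.4  0.7 -0.5] w 0.0872 0.0
t: 1.95
eef_pos: [0.2003, -0.1487, 0.2831]
ee_rot: [0.946, 0.324, 0.001, -0.001]
ft_force: [-0.2, 0.9, -0.8]
width: 0.087
gripper_force: 0.0
t 1.95 q [-1.103 -0.168  2.116  0.003  1.196 -0.194] p [ 0.2003 -0.1487  0.2831] x [0.79  0.613 0.003] y [ 0.613 -0.79  -0.002] z [ 0.001  0.003 -1.   ] F [-0.2  0.9 -0.8] w 0.087 0.0
```

As modelled. Continue the sweep in two parts.

```bash
python3 drive.py '.0274 -.0101 0 0 0 -.12;.0274 -.0101 0 0 0 -.12;.0274 -.0101 0 0 0 -.12;.0274 -.0101 0 0 0 -.12;0 0 0 0 0 0'; python3 -c "from h import *;st()"; python3 drive.py '.0274 -.0101 0 0 0 -.12;.0274 -.0101 0 0 0 -.12;.0274 -.0101 0 0 0 -.12;.0274 -.0101 0 0 0 -.12;.0274 -.0101 0 0 0 -.12;.0274 -.0101 0 0 0 -.12;.0274 -.0101 0 0 0 -.12;0 0 0 0 0 0'; python3 -c "from h import *;st()"
```

```text
t: 2.37
eef_pos: [0.2422, -0.0405, 0.2829]
ee_rot: [0.841, 0.541, 0.0, -0.002]
ft_force: [-0.9, -0.5, -0.7]
width: 0.0869
gripper_force: 0.0
t 2.37 q [-6.380e-01 -1.750e-01  2.122e+00  2.000e-03  1.199e+00 -2.100e-01] p [ 0.2422 -0.0405  0.2829] x [0.415 0.91  0.003] y [ 0.91  -0.415 -0.003] z [-0.002  0.004 -1.   ] F [-0.9 -0.5 -0.7] w 0.0869 0.0
t: 3.03
eef_pos: [0.1856, 0.1492, 0.283]
ee_rot: [0.548, 0.837, -0.0, -0.002]
ft_force: [0.3, -0.2, -0.4]
width: 0.0869
gripper_force: 0.0
t 3.03 q [ 1.900e-01 -1.930e-01  2.133e+00  2.000e-03  1.204e+00 -2.230e-01] p [0.1856 0.1492 0.283 ] x [-0.4    0.917  0.002] y [ 0.917  0.4   -0.003] z [-0.003  0.001 -1.   ] F [ 0.3 -0.2 -0.4] w 0.0869 0.0
```

```bash
python3 drive.py '-.0064 .0362 .004 0 0 0;-.0064 .0362 .004 0 0 0;-.0064 .0362 .004 0 0 0;-.0064 .0362 .004 0 0 0;-.0064 .0362 .004 0 0 0;-.0064 .0362 .004 0 0 0;0 0 0 0 0 0'; python3 drive.py '-.0064 .0362 .003 0 0 0;-.0064 .0362 .003 0 0 0;-.0064 .0362 .003 0 0 0;-.0064 .0362 .003 0 0 0;-.0064 .0362 .003 0 0 0;0 0 0 0 0 0;0 0 0 0 0 0'; python3 -c "from h import *;st()"
```

```text
t: 3.62
eef_pos: [0.4133, 0.1953, 0.2582]
ee_rot: [0.555, 0.832, 0.002, 0.002]
ft_force: [0.4, -0.6, 0.8]
width: 0.0872
gripper_force: 0.0
t: 4.2
eef_pos: [0.5851, 0.2347, 0.2422]
ee_rot: [0.554, 0.832, -0.001, -0.001]
ft_force: [-0.5, -0.7, -1.1]
width: 0.087
gripper_force: 0.0
t 4.2 q [ 2.050e-01  5.010e-01  1.377e+00 -1.000e-03  1.265e+00 -1.910e-01] p [0.5851 0.2347 0.2422] x [-0.386  0.922 -0.   ] y [ 0.922  0.386 -0.002] z [-0.002 -0.001 -1.   ] F [-0.5 -0.7 -1.1] w 0.087 0.0
```

```bash
python3 drive.py '.0107 -.0027 0 0 0 0;0 0 .02 0 0 0;0 0 0 0 0 0;0 0 0 0 0 0' ; python3 -c "from h import *;st()
ct,cs=robot.camera('top'),robot.camera('scene')
g=np.hstack([cv2.resize(ct['img'][170:320,150:310],(400,375)),cv2.resize(cs['img'][180:360,150:342],(400,375))]);cv2.imwrite('pics/c3.png',g[:,:,::-1])"
```

```text
t: 4.53
eef_pos: [0.5737, 0.2452, 0.2239]
ee_rot: [0.553, 0.833, -0.001, -0.001]
ft_force: [0.2, -0.4, -0.9]
width: 0.0871
gripper_force: 0.0
t 4.53 q [ 0.225  0.511  1.414 -0.     1.22  -0.175] p [0.5737 0.2452 0.2239] x [-0.389  0.921  0.001] y [ 0.921  0.389 -0.004] z [-0.004 -0.001 -1.   ] F [ 0.2 -0.4 -0.9] w 0.0871 0.0
```

View pics/c3.png

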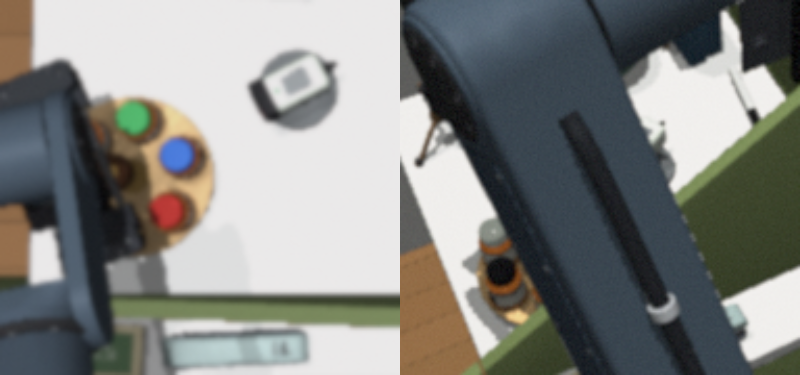

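Top half shows red (169,211), blue (177,155) and green (134,117) caps still visible beside the arm, gripper over the knob, panel clear. Descend and grip.

```bash
python3 drive.py '-.0034 .004 .015 0 0 0;0 0 .025 0 0 0;0 0 .025 0 0 0;0 0 .018 0 0 0;0 0 .01 0 0 0;0 0 0 0 0 0;0 0 0 0 0 0' ; python3 -c "from h import *;st()"; python3 drive.py '0 0 0 0 0 0;0 0 0 0 0 0;0 0 0 0 0 0;0 0 0 0 0 0;0 0 0 0 0 0;0 0 0 0 0 0;0 0 0 0 0 0;0 0 0 0 0 0;0 0 0 0 0 0;0 0 0 0 0 0' .03 15 ; python3 - <<'E'
from h import *
st();c=robot.camera("top");a=caps(c,165,200,245,280)
for k in a:
    P=plane(c,a[k][0],.086);d=P[:2]-[.578,.2425];print(k,a[k][1],P.round(4),np.hypot(*d).round(4),np.degrees(np.arctan2(d[1],d[0])).round(1))
E
```

```text
t: 5.22
eef_pos: [0.5815, 0.2441, 0.1321]
ee_rot: [0.553, 0.833, 0.0, 0.0]
ft_force: [0.2, -1.0, -0.0]
width: 0.0871
gripper_force: 0.0
t 5.22 q [ 0.221  0.623  1.487  0.     1.03  -0.179] p [0.5815 0.2441 0.1321] x [-0.389  0.921 -0.   ] y [0.921 0.389 0.001] z [ 0.001  0.    -1.   ] F [ 0.2 -1.  -0. ] w 0.0871 0.0
t: 6.05
eef_pos: [0.5799, 0.2436, 0.1311]
ee_rot: [0.552, 0.834, -0.001, -0.001]
ft_force: [-1.0, -0.8, 0.7]
width: 0.034
gripper_force: 12.9
t 6.05 q [ 0.22   0.624  1.489 -0.     1.031 -0.18 ] p [0.5799 0.2436 0.1311] x [-0.39   0.921  0.   ] y [ 0.921  0.39  -0.003] z [-0.003 -0.001 -1.   ] F [-1.  -0.8  0.7] w 0.034 12.9
red 107 [0.5399 0.1915 0.086 ] 0.0636 -126.8
green 85 [0.641  0.2305 0.086 ] 0.0641 -10.8
blue 117 [0.5992 0.1841 0.086 ] 0.0621 -70.0
```

```bash
cat > look.py <<'E'
from h import *
st();c=robot.camera("top");a=caps(c,165,200,245,280)
off={"red":0,"blue":60,"green":120,"yellow":-60}
for k in a:
    if a[k][1]<50: continue
    P=plane(c,a[k][0],.086);d=P[:2]-[.578,.2425];t=np.degrees(np.arctan2(d[1],d[0]));print(k,a[k][1],np.hypot(*d).round(4),"ang",t.round(1),"=> red",(t-off[k]).round(1))
E
python3 drive.py '0 0 0 0 0 -.02;0 0 0 0 0 -.04;0 0 0 0 0 -.05;0 0 0 0 0 -.05;0 0 0 0 0 -.04;0 0 0 0 0 0;0 0 0 0 0 0' - 20; python3 look.py
```

```text
t: 6.68
eef_pos: [0.5806, 0.2438, 0.133]
ee_rot: [0.466, 0.885, -0.0, -0.0]
ft_force: [-4.0, -2.0, 8.4]
width: 0.0303
gripper_force: 4.5
t 6.68 q [ 0.221  0.622  1.488 -0.     1.033 -0.38 ] p [0.5806 0.2438 0.133 ] x [-0.565  0.825 -0.   ] y [ 0.825  0.565 -0.001] z [-0.001 -0.    -1.   ] F [-4.  -2.   8.4] w 0.0303 4.5
red 100 0.0636 ang -114.2 => red -114.2
green 87 0.064 ang 0.5 => red -119.5
blue 115 0.062 ang -58.9 => red -118.9
```

```bash
python3 drive.py '0 0 0 0 0 0;0 0 0 0 0 0;0 0 0 0 0 0;0 0 0 0 0 0;0 0 0 0 0 0' .06; python3 -c "from h import *;st()";python3 drive.py '0 -.0015 .006 0 0 0;0 0 .006 0 0 0;0 0 0 0 0 0;0 0 0 0 0 0;0 0 0 0 0 0' .06; python3 -c "from h import *;st()";python3 drive.py '0 0 0 0 0 0;0 0 0 0 0 0;0 0 0 0 0 0;0 0 0 0 0 0;0 0 0 0 0 0;0 0 0 0 0 0;0 0 0 0 0 0' .02 15; python3 look.py
```

```text
t: 7.15
eef_pos: [0.5809, 0.2439, 0.131]
ee_rot: [0.466, 0.885, -0.0, -0.0]
ft_force: [0.2, 1.2, 0.2]
width: 0.0549
gripper_force: 0.0
t 7.15 q [ 0.221  0.624  1.489 -0.     1.029 -0.38 ] p [0.5809 0.2439 0.131 ] x [-0.565  0.825  0.   ] y [ 0.825  0.565 -0.001] z [-0.001 -0.    -1.   ] F [0.2 1.2 0.2] w 0.0549 0.0
t: 7.57
eef_pos: [0.5797, 0.2431, 0.119]
ee_rot: [0.467, 0.884, -0.0, -0.0]
ft_force: [-0.5, 0.0, 0.0]
width: 0.0596
gripper_force: 0.0
t 7.57 q [ 0.22   0.638  1.501 -0.     1.003 -0.38 ] p [0.5797 0.2431 0.119 ] x [-0.565  0.825  0.   ] y [ 0.825  0.565 -0.001] z [-0.001 -0.    -1.   ] F [-0.5  0.   0. ] w 0.0596 0.0
t: 8.15
eef_pos: [0.5802, 0.2434, 0.1196]
ee_rot: [0.467, 0.884, 0.0, 0.0]
ft_force: [1.0, 0.5, -0.8]
width: 0.0388
gripper_force: 15.0
t 8.15 q [ 0.22   0.638  1.501  0.     1.002 -0.38 ] p [0.5802 0.2434 0.1196] x [-0.565  0.825 -0.   ] y [0.825 0.565 0.001] z [ 0.001  0.    -1.   ] F [ 1.   0.5 -0.8] w 0.0388 15.0
red 94 0.0642 ang -113.2 => red -113.2
green 79 0.0639 ang -0.2 => red -120.2
blue 115 0.062 ang -58.4 => red -118.4
```

```bash
python3 drive.py '0 0 0 0 0 -.03;0 0 0 0 0 -.06;0 0 0 0 0 -.06;0 0 0 0 0 -.06;0 0 0 0 0 -.06;0 0 0 0 0 -.06;0 0 0 0 0 -.06;0 0 0 0 0 -.06;0 0 0 0 0 -.06;0 0 0 0 0 0;0 0 0 0 0 0'; python3 look.py; python3 drive.py '0 0 0 0 0 -.03;0 0 0 0 0 -.06;0 0 0 0 0 -.06;0 0 0 0 0 -.06;0 0 0 0 0 -.06;0 0 0 0 0 -.06;0 0 0 0 0 -.06;0 0 0 0 0 -.06;0 0 0 0 0 -.04;0 0 0 0 0 0;0 0 0 0 0 0'; python3 look.py
```

```text
t: 9.12
eef_pos: [0.5807, 0.2439, 0.1196]
ee_rot: [0.229, 0.973, 0.001, 0.001]
ft_force: [1.5, 3.5, -0.7]
width: 0.0388
gripper_force: 15.0
t 9.12 q [ 2.200e-01  6.380e-01  1.500e+00  1.000e-03  1.002e+00 -8.890e-01] p [0.5807 0.2439 0.1196] x [-0.895  0.446 -0.001] y [0.446 0.895 0.002] z [ 0.002  0.001 -1.   ] F [ 1.5  3.5 -0.7] w 0.0388 15.0
blue 110 0.062 ang -29.1 => red -89.1
t: 10.08
eef_pos: [0.5808, 0.2445, 0.1197]
ee_rot: [-0.014, 1.0, 0.001, 0.001]
ft_force: [2.1, 4.7, -1.3]
width: 0.0392
gripper_force: 15.0
t 10.08 q [ 0.22   0.638  1.5    0.002  1.001 -1.379] p [0.5808 0.2445 0.1197] x [-1.    -0.028 -0.003] y [-0.028  1.     0.002] z [ 0.002  0.002 -1.   ] F [ 2.1  4.7 -1.3] w 0.0392 15.0
blue 92 0.0647 ang -1.4 => red -61.4
```

```bash
Z='0 0 0 0 0 0'; python3 drive.py '0 0 0 0 0 0;0 0 0 0 0 0;0 0 0 0 0 0;0 0 0 0 0 0;0 0 0 0 0 0;0 0 0 0 0 0;0 0 0 0 0 0;0 0 0 0 0 0;0 0 0 0 0 0;0 0 0 0 0 0;0 0 0 0 0 0;0 0 0 0 0 0;0 0 0 0 0 0;0 0 0 0 0 0;0 0 0 0 0 0;0 0 0 0 0 0'>/dev/null;  python3 drive.py '0 0 0 0 0 0;0 0 0 0 0 0;0 0 0 0 0 0;0 0 0 0 0 0;0 0 0 0 0 0;0 0 0 0 0 0;0 0 0 0 0 0;0 0 0 0 0 0;0 0 0 0 0 0;0 0 0 0 0 0;0 0 0 0 0 0;0 0 0 0 0 0;0 0 0 0 0 0;0 0 0 0 0 0'; python3 look.py; python3 -c "
from h import *
ct=robot.camera('top');cv2.imwrite('pics/c4.png',cv2.resize(ct['img'][170:290,150:310],None,fx=4,fy=4,interpolation=cv2.INTER_CUBIC)[:,:,::-1])"
```

```text
t: 12.63
eef_pos: [0.5808, 0.2445, 0.1197]
ee_rot: [-0.014, 1.0, 0.001, 0.001]
ft_force: [1.9, 4.9, -1.9]
width: 0.0384
gripper_force: 15.0
t 12.63 q [ 0.22   0.638  1.5    0.002  1.001 -1.379] p [0.5808 0.2445 0.1197] x [-1.    -0.027 -0.003] y [-0.027  1.     0.002] z [ 0.002  0.002 -1.   ] F [ 1.9  4.9 -1.9] w 0.0384 15.0
blue 92 0.0647 ang -1.4 => red -61.4
```

View pics/c4.png

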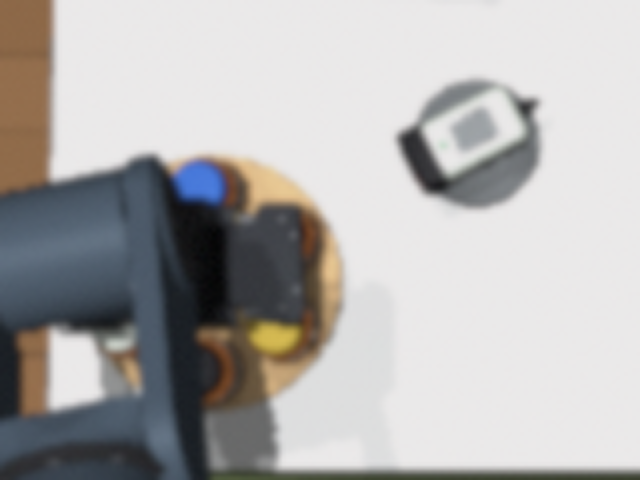

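Blue cap at (200,183), yellow (275,335), red jar between them under the gripper body, facing the scanner. Now 120° clockwise.

```bash
python3 drive.py '0 0 0 0 0 .03;0 0 0 0 0 .06;0 0 0 0 0 .06;0 0 0 0 0 .06;0 0 0 0 0 .06;0 0 0 0 0 .06;0 0 0 0 0 .06;0 0 0 0 0 .06;0 0 0 0 0 .06;0 0 0 0 0 .06;0 0 0 0 0 .06;0 0 0 0 0 .06;0 0 0 0 0 .06;0 0 0 0 0 .06;0 0 0 0 0 .06;0 0 0 0 0 .06;0 0 0 0 0 .06;0 0 0 0 0 .06;0 0 0 0 0 .03'; python3 drive.py '0 0 0 0 0 .04;0 0 0 0 0 .06;0 0 0 0 0 .06;0 0 0 0 0 .06;0 0 0 0 0 .06;0 0 0 0 0 .06;0 0 0 0 0 .06;0 0 0 0 0 .06;0 0 0 0 0 .06;0 0 0 0 0 .06;0 0 0 0 0 .06;0 0 0 0 0 .06;0 0 0 0 0 .06;0 0 0 0 0 .06;0 0 0 0 0 .06;0 0 0 0 0 .06;0 0 0 0 0 .06;0 0 0 0 0 .014;0 0 0 0 0 0;0 0 0 0 0 0'; python3 look.py
```

```text
t: 14.32
eef_pos: [0.5801, 0.2433, 0.1196]
ee_rot: [0.503, 0.864, 0.0, 0.0]
ft_force: [1.4, 1.2, 0.6]
width: 0.0389
gripper_force: 15.0
t: 15.98
eef_pos: [0.5788, 0.2433, 0.1196]
ee_rot: [0.858, 0.513, -0.001, -0.001]
ft_force: [-2.1, 2.5, 3.1]
width: 0.0387
gripper_force: 15.0
t 15.98 q [0.22  0.637 1.502 0.    1.005 0.713] p [0.5788 0.2433 0.1196] x [ 0.473  0.881 -0.001] y [ 0.881 -0.473 -0.002] z [-0.002 -0.    -1.   ] F [-2.1  2.5  3.1] w 0.0387 15.0
green 95 0.0624 ang -60.9 => red -180.9
blue 115 0.0615 ang -120.7 => red -180.7
```

```bash
python3 drive.py '0 0 0 0 0 0;0 0 0 0 0 0;0 0 0 0 0 0;0 0 0 0 0 0;0 0 0 0 0 0;0 0 0 0 0 0;0 0 0 0 0 0;0 0 0 0 0 0;0 0 0 0 0 0;0 0 0 0 0 0;0 0 0 0 0 0;0 0 0 0 0 0'; python3 look.py; python3 -c "
from plant import robot
print(robot.close_job())"
```

```text
t: 17.03
eef_pos: [0.5788, 0.2433, 0.1196]
ee_rot: [0.858, 0.513, -0.001, -0.001]
ft_force: [-4.0, 2.0, 5.1]
width: 0.0389
gripper_force: 15.0
t 17.03 q [0.22  0.637 1.502 0.    1.005 0.713] p [0.5788 0.2433 0.1196] x [ 0.474  0.881 -0.001] y [ 0.881 -0.474 -0.002] z [-0.002 -0.    -1.   ] F [-4.   2.   5.1] w 0.0389 15.0
green 95 0.0624 ang -60.9 => red -180.9
blue 113 0.0615 ang -120.5 => red -180.5
the job is handed in; nothing more can be done
None
```

The job is handed in, verdict not shown: the red bar code was held at the scanner for about 2.5 s, then the green one was brought round and is still gripped at 15 N; both measured within about 1° of facing the window, and the sweep stayed clear of the scanner and the other things on the desk.

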